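# Load the jars from the parts carousel into the rail rack

## Robot

A 6-joint arm with a two-finger parallel gripper is mounted at the origin on a cart in front of the work surface, level with it; the furniture and walls round the work are solid. World frame = base frame: x ahead of the robot, y to its left, z up, the work surface at z = 0. Lengths are in m, angles in rad, forces in N, time in s.
With the tool pointing down it reaches from about 0.275 to 0.875 m from the base axis. Payload 12.5 kg.
Tool frame: the origin (TCP) lies on the centre line of the jaws, within the pads' length; the fingertips stand r.finger_overhang ahead of it and the grasp point (between the pads) lies 3 mm ahead of it (r.finger_overhang is the distance from the TCP to the fingertips, in m); z points along the fingers, y is the line along which they close (so a half turn about z gives the same grasp; the last joint's range is limited). The gripper opens to 85 mm and grips with 20 to 120 N. Pads are 22 mm wide; open, the fingers measure 114 mm over their backs; the gripper's body (76 mm by 85 mm) begins 54 mm behind the grasp point. The pads swing forward as they close: fully open they stand 13 mm farther back than shut.
Start: joints at [1.174, 0.351, 1.652, -0, 1.139, -0.085], TCP at [0.169, 0.523, 0.253] pointing down, gripper open.
Joint ranges: [-2.75, 2.75], [-0.79, 2.1], [0.01, 2.65], [-1.57, 4.71], [0.07, 3.14], [-2.87, 2.87]. Speed limits (rad/s): [2.22, 2.22, 2.79, 3.14, 3.14, 3.14].

## Interface

Orientations are given as a unit quaternion [x, y, z, w].
In Python, from cell import r, optics gives the robot as it stands. The module is installed in compiled form; this text tells all that it offers. Calls block until the motion is done:
- r.move_to(position, orientation): joint-space move of the TCP to a pose.
- r.move_linear(position, rot=None, vel=0.15): straight line of the TCP; rot=None keeps the orientation; vel is the mean speed in m/s.
- r.set_joints(angles): joint-space move.
- r.set_gripper(opening, squeeze=None): opening from 0.0 (shut) to 1.0 (fully open); squeeze is the grip in N (None keeps the last); returns when the fingers have stopped.
- r.sleep(seconds).
- r.inverse_kinematics(position, orientation): joint angles nearest the present ones, or None.
- optics.get_image(name): name is "scene" or "top" or "wrist"; returns a dict with "pixels" (384x512x3 uint8, red, green, blue), "depth" (384x512 float32, m along the optical axis (not along the pixel's ray), 0 where there is no reading), "fx", "fy", "cx", "cy" (pixels), "camera_from_world" (4x4, takes a point from world to camera coordinates); the wrist camera has in their place "mount" (4x4, takes a point from camera to tool coordinates, whose origin is the TCP and whose axes are the flange's). Camera axes: x right, y down, z forward; pixel columns grow to the right and rows downward; lengths in m; the calibration is good to about 2 mm. The wrist camera is an equidistant fisheye: a pixel r from the principal point sees the ray r / f radians off the axis. A picture is of the moment at which its call begins: read the wrist's pose just before it.
A pose or a line that the arm cannot do raises r.PlanningError and nothing moves.
- r.hand_in(): hands the job in; it is judged then, once.
Readings, each from a call of its own:
- r.current_t(): time.
- r.current_q(): joint angles.
- r.current_qvel(): joint speeds.
- r.current_effort(): joint torques, N m.
- r.current_tool_pos(): TCP position.
- r.current_ee_rot(): TCP orientation.
- r.current_contact_force(): force on the tool from outside, world axes, zero at the start.
- r.current_torque(): the same for the moment, N m.
- r.current_opening(): opening from 0.0 (shut) to 1.0 (fully open).
- r.current_finger_force(): force on a finger pad.
Only numpy, scipy, OpenCV 4.12 (cv2) and the standard library are available. Lean on these libraries where they do the work, as an engineer would, in place of code of your own. Each camera call takes 0.05 s, during which the arm holds its last target. There are 200 camera calls.

## Task

Empty the parts carousel of its jars: turn it by its crank to bring each jar to the opening at the front, lift the jar out, and push the jars one after another through the mouth of the rack, so that all of them stand upright in single file wholly between its guide rails. The gear wheel and the ball bearing stay on the carousel; leave the carousel turned so that the ball bearing lies in the middle of the front opening. Leave the spanner, the brake pad and the tape measure alone.

Things in the scene. Friction and masses are not known exactly. Their poses are not given: they have to be found in the camera images.
- stand: fixed stand of the parts carousel; origin on the turntable's axis at table height, its -x axis points to the front opening. A clear fixed guard plate (135 to 140 mm above the table) covers all from 48 mm in front of the axis (x > -0.048 in its frame) to the back (x = 0.17), 165 mm to either side, so jars can be lifted out only at the front.
- front (a point): the middle of the front opening, fixed to the stand 115 mm in front of the axis, on the level of the compartment floor (30 mm above the table); things are picked near here.
- turntable: grey turntable, origin on its upright axis at table height; turns both ways without limit, stays where left. Five compartments 72 degrees apart (one on its own -x axis), centres 111 mm from the axis, floor at 30 mm above the table; radial dividers up to 66 mm, rim (radius 154 mm) up to 72 mm, central drum (radius 68 mm) up to 66 mm. Each holds a jar, the bearing, the gear or nothing.
- crank (a point): middle of the crank's upright black grip: a round post 22 mm in diameter, spinning freely on its pin, 156 to 204 mm above the table (this point at 180 mm), 50 mm from the turntable's axis and turning with it, over a divider between two compartments. The arm under it reaches up to 157 mm. Carry the grip round the axis (about 3 N) to turn the carousel.
- rack: fixed aluminium rack: two upright rails 72 mm apart inside, 86 mm tall, 205 mm long, closed at the far end. Origin: middle of the mouth at table height; x points into the rack, y across. No floor but the table. From 35 mm inside, lips 86 to 90 mm up leave only a 46 mm slot: jars go in by the mouth, each pushing the earlier ones on. Rails flare at the mouth to x = -0.017, y = +-0.052.
- jar_a: a closed glass jar of nuts with a twist lid, upright: 62 mm diameter (lid 60 mm), 80 mm tall, about 0.2 kg; origin at the centre of its underside, z up. Two or three of three like jars are there at the start, each in a compartment of the carousel. May be knocked a few cm aside during the job.
- jar_b: a closed glass jar of nuts with a twist lid, upright: 62 mm diameter (lid 60 mm), 80 mm tall, about 0.2 kg; origin at the centre of its underside, z up. Two or three of three like jars are there at the start, each in a compartment of the carousel. May be knocked a few cm aside during the job.
- jar_c: a closed glass jar of nuts with a twist lid, upright: 62 mm diameter (lid 60 mm), 80 mm tall, about 0.2 kg; origin at the centre of its underside, z up. Two or three of three like jars are there at the start, each in a compartment of the carousel. May be knocked a few cm aside during the job.
- ball_bearing: a steel ball bearing, flat ring 62 mm diameter, 16 mm tall, lying in a compartment; origin at the centre of its underside.
- gear_wheel: a dark toothed gear wheel, 68 mm diameter, 18 mm tall, lying in a compartment; origin at the centre of its underside; stays on the carousel.
- spanner: a combination spanner 154 mm long, 6 mm thick, lying near the front edge of the bench; a bystander; origin at its middle on the bench.
- pad: a brake pad 108x50x15 mm lying on the bench; a bystander; origin at its middle on the bench.
- tape_measure: a tape measure 79x34x64 mm standing on the bench; a bystander; origin at the centre of its underside.

How it is judged:
At the end, for the whole second after the job is handed in: Every jar upright (0.15 rad), at rest on the table between the rails, centre over 27 mm inside the mouth and within 20 mm of the centre line; ball bearing flat on the carousel, centre within 35 mm of the middle of the front opening; gear wheel still on the carousel (x of jar_a in the frame of rack between 0.027 and 0.2 m and y of jar_a in the frame of rack between -0.02 and 0.02 m and angle between each of jar_a, jar_b, jar_c's own z axis and vertical below 0.15 rad and height (world z) of each of jar_a, jar_b, jar_c below 0.02 m and linear speed of each of jar_a, jar_b, jar_c, ball_bearing below 0.02 m/s and x of jar_b in the frame of rack between 0.027 and 0.2 m and y of jar_b in the frame of rack between -0.02 and 0.02 m and x of jar_c in the frame of rack between 0.027 and 0.2 m and y of jar_c in the frame of rack between -0.02 and 0.02 m and horizontal distance between ball_bearing and front below 0.035 m and height (world z) of each of ball_bearing, gear_wheel above 0.02 m and angle between ball_bearing's own z axis and vertical below 0.2 rad and horizontal distance between gear_wheel and stand below 0.145 m); the robot touches nothing.
It fails at once if the spanner, the brake pad or the tape measure is shoved more than 30 mm (distance of any of spanner, pad, tape_measure from where it was at the start of the episode above 0.03 m).
Of jar_a, jar_b, jar_c only 2 to 3 are there at a start; the rules pass over those that are not, and their reading is None.
At some moment in a run one of jar_a, jar_b, jar_c may be knocked a few centimetres aside while the robot is not near it.
It also fails if it takes over 210 s, if anything falls off the work surface, if the arm or the gripper's body presses on something with over 40 N, if the wrist force passes 120 N, or if a joint passes its speed limit or range.

## Working session

There is one attempt and no reset: what is moved stays moved. The work goes in short steps, each a Python script; the robot and the scene stay as the last script left them, time stands still between calls to the robot, and variables do not carry over. Pictures are saved under pics/ and viewed, at most 14 in all, crops included, and the job is handed in when it is done.

```bash
mkdir -p pics; cat > h.py <<'E'
import numpy as np, cv2
from cell import r, optics
from scipy.spatial.transform import Rotation as R
def save(im,name): cv2.imwrite('pics/'+name, im['pixels'][:,:,::-1])
def cast(im,u,v,z):
    """pixel -> world point on the plane at height z (fixed cameras)"""
    T=np.linalg.inv(im['camera_from_world'])
    d=T[:3,:3]@np.array([(u-im['cx'])/im['fx'],(v-im['cy'])/im['fy'],1]); o=T[:3,3]
    return o+d*(z-o[2])/d[2]
def pts(im):
    """world points of every pixel from the depth (fixed cameras)"""
    v,u=np.mgrid[:384,:512]; d=im['depth']
    P=np.stack([(u-im['cx'])/im['fx']*d,(v-im['cy'])/im['fy']*d,d],-1)
    T=np.linalg.inv(im['camera_from_world']); W=P@T[:3,:3].T+T[:3,3]; W[d==0]=np.nan
    return W
E
python3 - <<'E'
from h import *
for n in('scene','top'):
    im=optics.get_image(n); save(im,n+'0.png'); np.savez(n+'0.npz',**im)
    print(n,np.linalg.inv(im['camera_from_world']).round(3).tolist(),im['fx'],im['cx'])
w=optics.get_image('wrist'); print(w['mount'].round(3).tolist(),w['fx'],w['cx'],w['cy'])
print(r.finger_overhang,r.current_ee_rot(),r.current_t())
E
```

```text
scene [[0.549, -0.63, 0.55, -0.099], [-0.836, -0.42, 0.353, -0.443], [0.008, -0.653, -0.757, 1.038], [0.0, 0.0, 0.0, 1.0]] 367.0751612045486 253.47366287347037
top [[0.014, -0.982, 0.187, 0.36], [-1.0, -0.014, 0.0, -0.041], [0.002, -0.187, -0.982, 1.105], [0.0, 0.0, 0.0, 1.0]] 346.9777424214547 258.52802716313806
[[0.0, -0.965, -0.261, 0.066], [1.0, 0.001, -0.001, 0.0], [0.001, -0.261, 0.965, -0.12], [0.0, 0.0, 0.0, 1.0]] 297.3186396354542 250.2892616965356 190.39265512000887
0.022 [ 1.55266129e-01  9.87872580e-01 -4.27609809e-04 -1.10555799e-04] 0.15
```

View pics/scene0.png

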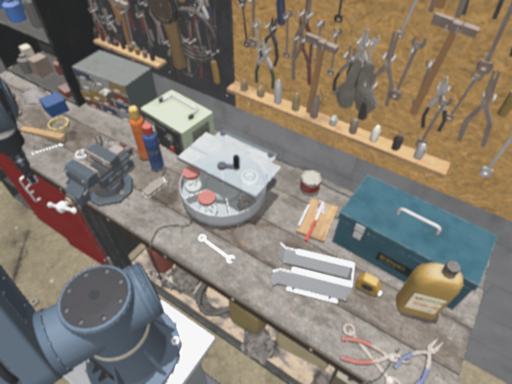

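View pics/top0.png

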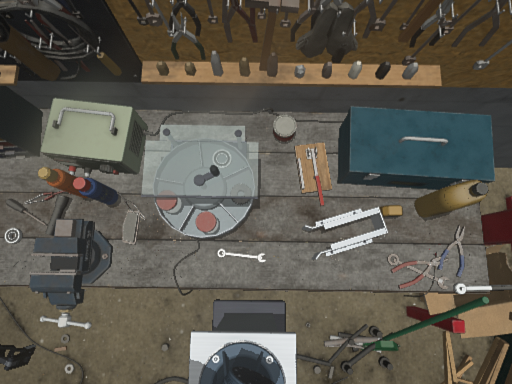

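The two overviews show the carousel near top-px (205,185) with red lids at about (168,203) and (206,221), the bearing ring at (222,158), and the grip at (215,170). The rack mouth is at about (318,240) and the rack runs right to (385,225). The spanner is at (242,256). I'll crop for detail.

```bash
python3 - <<'E'
from h import *
im=cv2.imread('pics/top0.png')
a=cv2.resize(im[120:270,130:280],(600,600),interpolation=cv2.INTER_CUBIC)
cv2.imwrite('pics/c1.png',a)
b=cv2.resize(im[195:275,295:410],None,fx=6,fy=6,interpolation=cv2.INTER_CUBIC); cv2.imwrite('pics/c2.png',b)
t=dict(np.load('top0.npz')); W=pts(t)
for u,v in [(206,221),(168,203),(222,150),(205,215),(350,240),(320,225),(350,218),(355,240),(205,181),(350,240),(180,190),(238,188)]: print((u,v),W[v,u].round(3))
hsv=cv2.cvtColor(im,cv2.COLOR_BGR2HSV)
m=((hsv[...,0]<12)|(hsv[...,0]>172))&(hsv[...,1]>70)&(hsv[...,2]>60)
m[:140]=0;m[245:]=0;m[:,:140]=0;m[:,262:]=0
n,l,s,c=cv2.connectedComponentsWithStats(m.astype(np.uint8))
for i in range(1,n):
    if s[i,4]>20: print(s[i],c[i].round(1),cast(t,*c[i],.11).round(3))
E
```

```text
(206, 221) [0.472 0.109 0.108]
(168, 203) [0.523 0.222 0.109]
(222, 150) [0.676 0.067 0.14 ]
(205, 215) [0.49  0.114 0.104]
(350, 240) [ 0.425 -0.308  0.091]
(320, 225) [ 0.467 -0.223  0.088]
(350, 218) [ 0.489 -0.31   0.092]
(355, 240) [ 0.425 -0.324  0.088]
(205, 181) [0.583 0.113 0.139]
(350, 240) [ 0.425 -0.308  0.091]
(180, 190) [0.556 0.182 0.14 ]
(238, 188) [0.564 0.018 0.14 ]
[157 199  20  11 151] [166.4 203.6] [0.521 0.226 0.11 ]
[196 212  20  20 310] [205.5 221.4] [0.471 0.111 0.11 ]
```

View pics/c1.png

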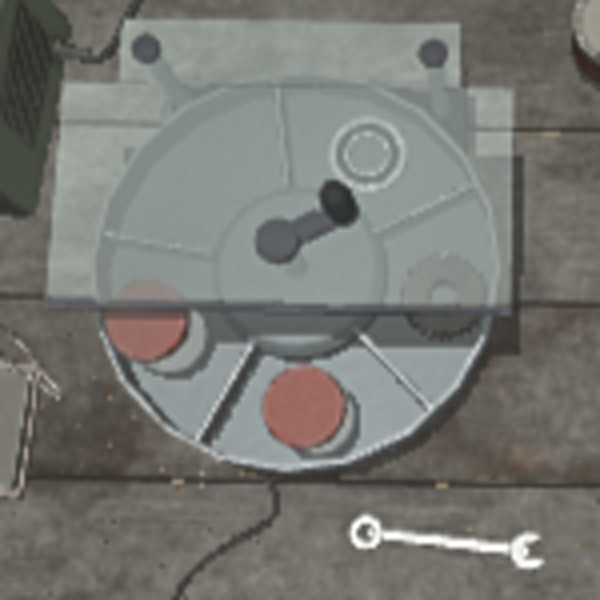

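View pics/c2.png

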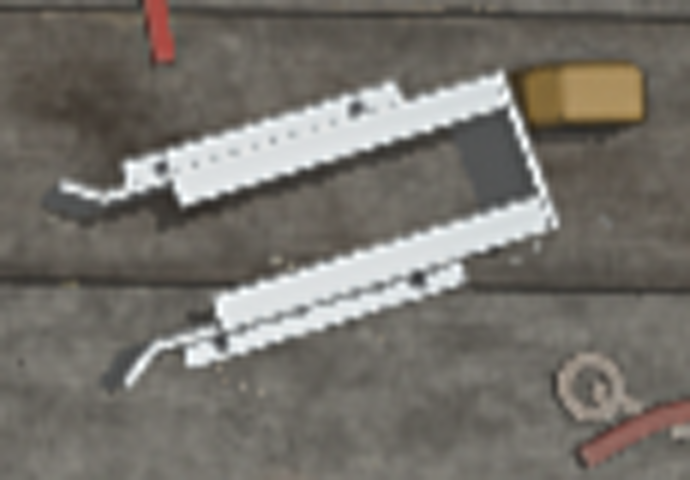

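Crop 1 shows two jars (front compartment and left), then clockwise an empty compartment, the bearing (top-right) and the gear (right). So there are two jars. Crop 2 shows the rack clearly: flare tips at crop-px (62,185) and (130,383), lip edges and end plate.

```bash
python3 - <<'E'
from h import *
t=dict(np.load('top0.npz'))
C1=lambda u,v,z: cast(t,130+(u+.5)/4-.5,120+(v+.5)/4-.5,z)[:2]
C2=lambda u,v,z: cast(t,295+(u+.5)/6-.5,195+(v+.5)/6-.5,z)[:2]
print('guard',*[C1(*p,.14).round(4) for p in[(47,303),(512,314),(62,85),(515,90)]])
div=[((200,443),(253,345)),((430,408),(365,338)),((278,85),(292,185)),((470,187),(375,235)),((105,235),(210,255))]
A=[];b=[]
for p,q in div:
    P,Q=C1(*p,.066),C1(*q,.066);d=(P-Q)/np.linalg.norm(P-Q);n=np.array([-d[1],d[0]]);A.append(n);b.append(n@P);print('div',P.round(3),np.degrees(np.arctan2(d[1],d[0])).round(1))
ax,res,*_=np.linalg.lstsq(np.array(A),np.array(b),rcond=None);print('axis',ax,res,np.array(A)@ax-b)
for n,p,z in[('hub',(278,240),.157),('grip',(338,195),.204),('bear',(368,154),.046),('gear',(444,293),.048),('jar',(302,405),.11)]:
    w=C1(*p,z);d=w-ax;print(n,w.round(4),np.hypot(*d).round(4),np.degrees(np.arctan2(d[1],d[0])).round(1))
print('rack flare',C2(62,185,.086).round(4),C2(130,383,.086).round(4))
print('lips',*[C2(*p,.09).round(4) for p in[(180,206),(215,300),(519,105),(545,193),(505,72),(556,226)]])
E
```

```text
guard [0.5387 0.2905] [ 0.5355 -0.0384] [0.7004 0.292 ] [ 0.7015 -0.0381]
div [0.448 0.193] 154.3
div [0.476 0.022] -136.1
div [0.729 0.148] 10.2
div [ 0.648 -0.004] -61.5
div [0.606 0.275] 79.9
axis [0.58074773 0.12436288] [3.58778407e-05] [ 0.00457693 -0.00100724  0.00282223  0.00187621 -0.0015588 ]
hub [0.5828 0.1263] 0.0028 44.3
grip [0.6033 0.0793] 0.0504 -63.5
bear [0.6798 0.0779] 0.1094 -25.1
gear [0.5681 0.0149] 0.1102 -96.6
jar [0.4723 0.1118] 0.1092 -173.4
rack flare [ 0.4658 -0.1785] [ 0.3707 -0.2102]
lips [ 0.456  -0.2353] [ 0.4108 -0.2513] [ 0.508  -0.4033] [ 0.4648 -0.4137] [ 0.5244 -0.3972] [ 0.4488 -0.4182]
```

Axis ≈ (0.583, 0.1255), rack mouth ≈ (0.423, −0.210) with direction ≈ (0.306, −0.952). The sizes check out: slot 48 mm, depth 205 mm, grip radius 50 mm, jar radius 109 mm. I'll pick the front jar where it stands.

```bash
cat >> h.py <<'E'
AX=np.array([.583,.1255]); M=np.array([.423,-.2102]); D=np.array([.306,-.952]); N=np.array([.952,.306])
def q_y(yaw): # tool down, tool y at world angle yaw
    y=np.array([np.cos(yaw),np.sin(yaw),0]); z=np.array([0,0,-1.])
    return R.from_matrix(np.stack([np.cross(y,z),y,z],1)).as_quat()
QP=q_y(np.pi/2); QR=q_y(np.arctan2(.952,-.306))
def rk(x,z,y=0): return [*(M+D*x+N*y),z]
def st(m): print(m,'t%.1f'%r.current_t(),np.round(r.current_tool_pos(),4),'F',np.round(r.current_contact_force(),1),'op%.3f'%r.current_opening(),'ff',np.round(r.current_finger_force(),1))
def pick(xy):
    r.set_gripper(1.0,40)
    r.move_to([*xy,.20],QP); r.move_linear([*xy,.093],vel=.12); st('at')
    r.set_gripper(0.0,40); st('grip')
    r.move_linear([*xy,.19],vel=.15); st('lifted')
def place(xr=-.008):
    r.move_to(rk(-.065,.19),QR); r.move_linear(rk(-.065,.064),vel=.12); st('low')
    r.move_linear(rk(xr,.064),vel=.06); st('in mouth')
E
python3 - <<'E'
from h import *
t=dict(np.load('top0.npz')); print('spanner end',cast(t,267,258,0).round(3))
pick([.4717,.1115])
im=optics.get_image('scene'); save(im,'p1.png')
E
```

```text
spanner end [ 0.371 -0.07   0.   ]
at t3.3 [0.4721 0.1116 0.0936] F [-0.3  0.   0. ] op1.005 ff 0.0
grip t3.6 [0.4723 0.1117 0.0939] F [-1.4  0.3  7.2] op0.694 ff 41.5
lifted t4.5 [0.4712 0.1114 0.1892] F [-0.1 -0.8 -2.1] op0.695 ff 43.4
```

View pics/p1.png

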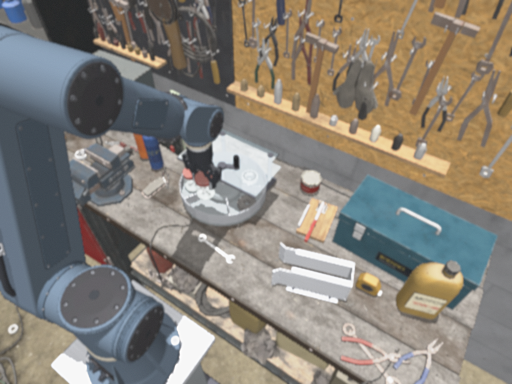

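The jar is held (opening ≈ 59 mm, matching the lid) and the picture shows it lifted at px (203,175). Next I place it in the mouth and push it in.

```bash
cat >> h.py <<'E'
def push(xj,xr=-.008):
    r.set_gripper(1.0); r.move_linear(rk(xr,.17),vel=.15)
    r.set_gripper(0.0); r.move_linear(rk(xr-.08,.17)); r.move_linear(rk(xr-.08,.055),vel=.15)
    r.move_linear(rk(xj-.0455,.055),vel=.06); st('pushed')
    r.move_linear(rk(xr-.08,.055),vel=.2); r.move_linear(rk(xr-.08,.20),vel=.2)
E
python3 - <<'E'
from h import *
place()
f=np.linalg.norm(r.current_contact_force())
if f<15: push(.115)
# clear the view, towards the crank
r.move_to([.42,.10,.30],QP)
im=optics.get_image('top'); save(im,'t1.png'); st('end')
cv2.imwrite('pics/t1c.png',cv2.resize(im['pixels'][120:280,130:400,::-1],(800,474),interpolation=cv2.INTER_CUBIC))
E
```

```text
low t6.7 [ 0.4032 -0.1481  0.0641] F [-0.6  1.  -1. ] op0.694 ff 43.7
in mouth t7.8 [ 0.4208 -0.2028  0.0641] F [ 1.3 -1.6  1.9] op0.692 ff 43.7
pushed t14.2 [ 0.4442 -0.2763  0.055 ] F [-1.   1.9  2.5] op0.000 ff 0.3
end t17.1 [0.4199 0.0992 0.299 ] F [-0.3 -1.2  1.3] op-0.004 ff 0.0
```

View pics/t1c.png

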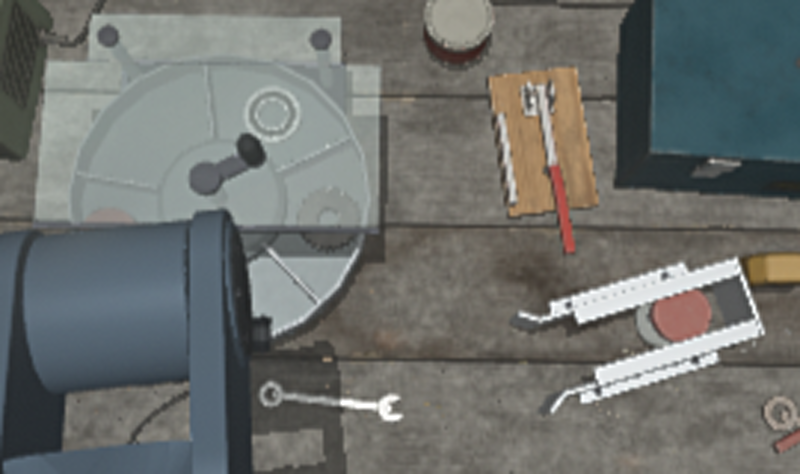

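The first jar is in the rack at about crop-px (683,318), the carousel hasn't moved, and the grip is at crop-px (250,150). Now I turn the crank +62° to bring jar 2 forward.

```bash
cat >> h.py <<'E'
def turn(a0,a1,n,xy0=None):
    c=lambda a:AX+.05*np.array([np.cos(np.radians(a)),np.sin(np.radians(a))])
    p=c(a0) if xy0 is None else np.array(xy0)
    r.set_gripper(1.0); r.move_to([*p,.26],QP); r.move_linear([*p,.187],vel=.1); st('over'); r.set_gripper(0.,30); st('crank grip')
    for a in np.linspace(a0,a1,n+1)[1:]: r.move_linear([*c(a),.187],vel=.08)
    st('turned'); r.set_gripper(1.0); r.move_linear([*c(a1),.27],vel=.15)
E
python3 - <<'E'
from h import *
turn(-62.6,-.6,4,[.6045,.0802])
r.move_to([.40,-.25,.35],QP); st('end')
im=optics.get_image('top'); save(im,'t2.png'); np.savez('t2.npz',**im)
cv2.imwrite('pics/t2c.png',cv2.resize(im['pixels'][120:280,130:400,::-1],(800,474),interpolation=cv2.INTER_CUBIC))
hsv=cv2.cvtColor(im['pixels'],cv2.COLOR_RGB2HSV)
m=((hsv[...,0]<12)|(hsv[...,0]>172))&(hsv[...,1]>70)&(hsv[...,2]>60)
m[:140]=0;m[245:]=0;m[:,:140]=0;m[:,262:]=0
n,l,s,c=cv2.connectedComponentsWithStats(m.astype(np.uint8))
for i in range(1,n):
    if s[i,4]>20: print(s[i],c[i].round(1),cast(im,*c[i],.11).round(4))
E
```

```text
over t19.5 [0.6048 0.0803 0.1877] F [-0.5  0.7  0.2] op1.000 ff 0.0
crank grip t20.1 [0.6041 0.0822 0.1877] F [-5.9 13.4  7.5] op0.241 ff 32.3
turned t21.4 [0.6332 0.1262 0.1877] F [-1.3  1.5  5.5] op0.243 ff 32.7
end t24.4 [ 0.4005 -0.2496  0.3498] F [ 1.1  0.  -0.1] op1.000 ff 0.0
[202 213  20  20 308] [211.3 222.2] [0.4687 0.094  0.11  ]
```

View pics/t2c.png

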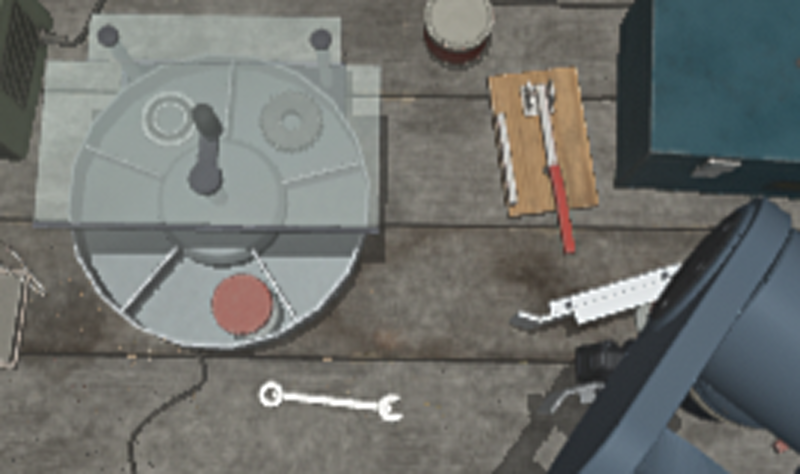

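Jar 2 is at the front opening but off-centre, against the right divider (lid at crop-px (242,303), world (0.469, 0.094)). My fingers stay above the dividers, so I can pick it there.

```bash
python3 - <<'E'
from h import *
pick([.4693,.0945])
if .6<r.current_opening()<.78:
    place(); f=np.linalg.norm(r.current_contact_force())
    if f<15: push(.05)
r.move_to([.5,.10,.35],QP); im=optics.get_image('top'); save(im,'t3.png'); st('end')
cv2.imwrite('pics/t3c.png',cv2.resize(im['pixels'][150:280,250:420,::-1],None,fx=4,fy=4,interpolation=cv2.INTER_CUBIC))
E
```

```text
at t27.1 [0.4697 0.0945 0.0936] F [ 0.1 -0.8 -0.1] op0.998 ff 0.0
grip t27.5 [0.4697 0.0945 0.0939] F [-2.6 -0.5  9.3] op0.695 ff 41.2
lifted t28.3 [0.4688 0.0945 0.1892] F [ 0.4 -0.8 -2.3] op0.692 ff 43.7
low t30.5 [ 0.4033 -0.1482  0.0641] F [ 0.4  0.1 -1.4] op0.692 ff 43.8
in mouth t31.6 [ 0.4205 -0.2024  0.064 ] F [ 0.1 -0.1 -1.4] op0.695 ff 43.8
pushed t36.9 [ 0.4243 -0.2143  0.0549] F [-0.9  2.2  2.8] op0.001 ff 0.3
end t39.5 [0.4997 0.0991 0.3489] F [-0.4 -0.3  0.2] op0.000 ff 0.0
```

View pics/t3c.png

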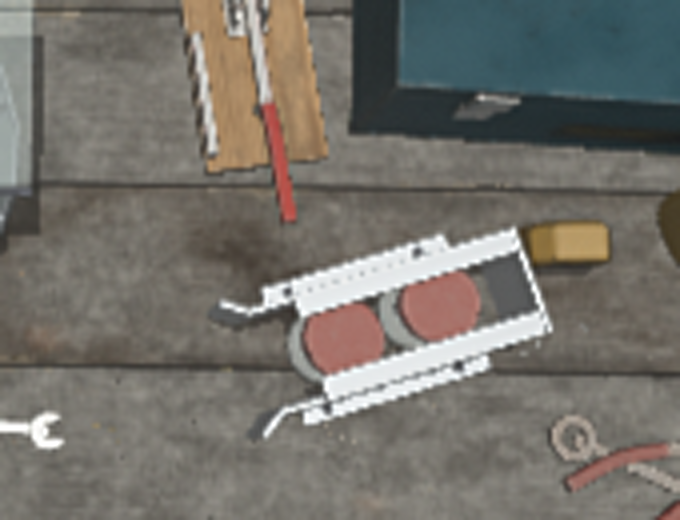

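Both jars stand in single file inside the rails (lids at crop-px (345,338) and (440,305)). Next I turn the crank so the bearing comes to the front, using the bearing's measured angle.

```bash
python3 - <<'E'
from h import *
t=dict(np.load('t2.npz')); s=270/800
w=cast(t,130+168*s,120+118*s,.046)[:2]; d=w-AX; b=np.degrees(np.arctan2(d[1],d[0])); print('bearing',w,np.hypot(*d),b)
D_=179.4-b; print('turn',D_)
if 125<D_<165:
    turn(-.6,-.6+D_,8)
    r.move_to([.40,-.25,.35],QP); st('end')
    im=optics.get_image('top'); save(im,'t4.png'); np.savez('t4.npz',**im)
    cv2.imwrite('pics/t4c.png',cv2.resize(im['pixels'][120:270,130:280,::-1],(600,600),interpolation=cv2.INTER_CUBIC))
E
```

```text
bearing [0.67261    0.18822209] 0.10938012990817811 34.98991309567025
turn 144.41008690432975
over t41.9 [0.6333 0.125  0.1878] F [ 0.2 -0.6  1.2] op0.997 ff 0.0
crank grip t42.5 [0.633  0.1251 0.1874] F [-2.   1.5  3.7] op0.246 ff 30.6
turned t45.3 [0.5407 0.1554 0.1875] F [-12.7   5.4  13.1] op0.242 ff 34.7
end t48.2 [ 0.4004 -0.2495  0.3497] F [ 0.2  0.1 -0.2] op1.005 ff 0.0
```

View pics/t4c.png

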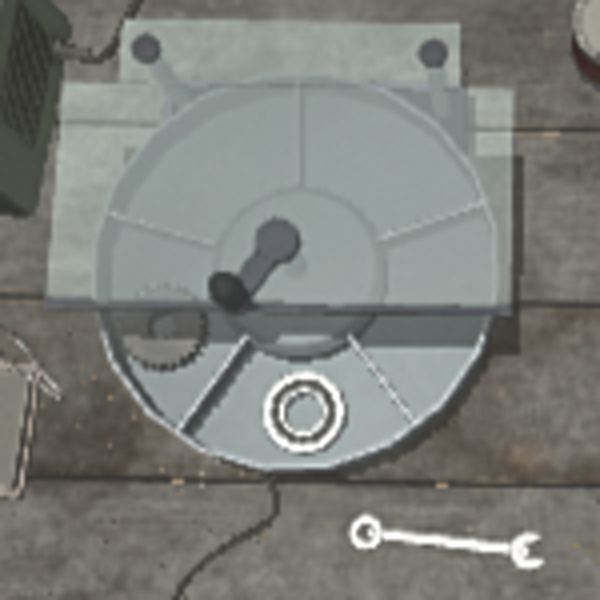

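The bearing lies flat in the front compartment at crop-px (305,412), with the gear at (165,325) and the other three compartments empty. I'll check the bearing's distance numerically and look once more at the rack with the arm clear.

```bash
python3 - <<'E'
from h import *
im=dict(np.load('t4.npz')); w=cast(im,130+305.5/4-.5,120+412.5/4-.5,.046)[:2]; print('bearing',w,'dist',np.linalg.norm(w-[.468,.1265]))
r.move_to([.35,.20,.35],QP); r.sleep(1)
im=optics.get_image('top')
hsv=cv2.cvtColor(im['pixels'],cv2.COLOR_RGB2HSV)
m=((hsv[...,0]<12)|(hsv[...,0]>172))&(hsv[...,1]>70)&(hsv[...,2]>60)
m[:205]=0;m[250:]=0;m[:,:315]=0;m[:,385:]=0
n,l,s,c=cv2.connectedComponentsWithStats(m.astype(np.uint8))
for i in range(1,n):
    if s[i,4]>20: p=cast(im,*c[i],.08)[:2]-M; print(s[i],'rack x,y',(p@D).round(4),(p@N).round(4))
cv2.imwrite('pics/t5c.png',cv2.resize(im['pixels'][120:280,130:400,::-1],(800,474),interpolation=cv2.INTER_CUBIC)); st('end')
E
```

```text
bearing [0.47417192 0.11908625] dist 0.009646570573311575
[350 218  20  17 261] rack x,y 0.1384 0.0016
[326 226  20  17 263] rack x,y 0.0619 0.0006
end t51.0 [0.35 0.2  0.35] F [-1.   0.3  0.2] op1.001 ff 0.0
```

View pics/t5c.png

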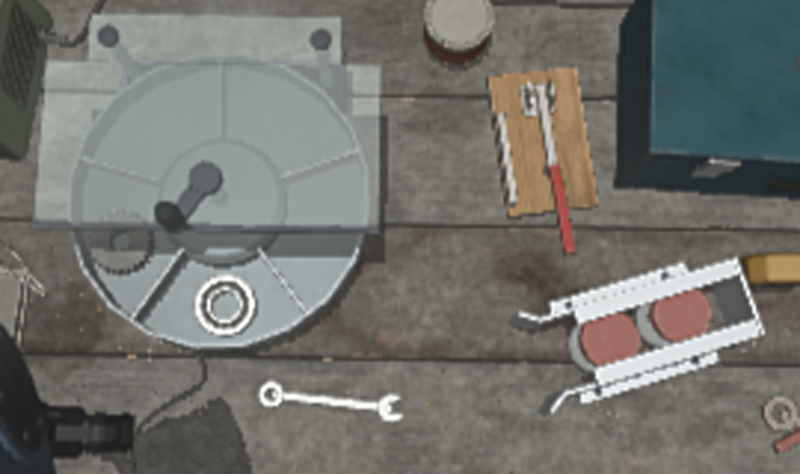

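The final picture shows both jars upright between the rails at rack x ≈ 0.062 and 0.138, |y| < 2 mm. The bearing is at px (225,305), about 10 mm from the front point, and the bystanders look unmoved.

```bash
python3 -c "
from cell import r
print(r.hand_in())"
```

```text
the job is handed in; nothing more can be done
None
```

The job is handed in (no verdict came back): both jars present stand in single file in the rack, the ball bearing lies about 10 mm from the middle of the front opening, the gear is still on the carousel, and the bystanders look untouched.

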